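# Build up the stacked filter unit

## Robot

A 7-joint arm with a two-finger parallel gripper is mounted at the origin on a cart in front of the work surface, level with it; the furniture and walls round the work are solid. World frame = base frame: x ahead of the robot, y to its left, z up, the work surface at z = 0. Lengths are in m, angles in rad, forces in N, time in s.
With the tool pointing down it reaches from about 0.4 to 0.875 m from the base axis. Payload 19.3 kg.
Tool frame: the origin (TCP) lies where the fingers leave the gripper's body, on its centre line; the fingertips stand bot.tip_reach ahead of it and the grasp point (between the pads) lies 54 mm ahead of it (bot.tip_reach is the distance from the TCP to the fingertips, in m); z points along the fingers, y is the line along which they close (so a half turn about z gives the same grasp; the last joint's range is limited). The gripper opens to 85 mm and grips with 20 to 120 N. Pads are 22 mm wide; open, the fingers measure 114 mm over their backs; the gripper's body (76 mm by 85 mm) begins 54 mm behind the grasp point. The pads swing forward as they close: fully open they stand 13 mm farther back than shut.
Start: joints at [1.199, 0.521, -0.036, 1.599, 0.021, 1.021, -0.113], TCP at [0.186, -0.597, 0.304] pointing down, gripper open.
Joint ranges: [-2.91, 2.91], [-0.3, 2.13], [-1.5, 1.42], [0.17, 2.43], [-1.26, 4.41], [0.16, 1.93], [-2.52, 2.52]. Speed limits (rad/s): [1.89, 1.89, 2.39, 2.39, 3.01, 3.01, 3.01].

## Interface

Orientations are given as [roll, pitch, yaw] about the fixed x, y, z axes, in that order (R = Rz(yaw) Ry(pitch) Rx(roll)).
In Python, from workcell import bot gives the robot as it stands. The module is installed in compiled form; this text tells all that it offers.
- The arm moves only by the shell command python3 -m jog 'ROWS' [FORCE]. ROWS is JSON, a list that holds one entry, the list of rows, each a list of 7 numbers: the shift along the tool's x, y, z in mm, then the turn, a rotation vector about the tool's x, y, z in rad, then the opening, from 0 (shut) to 1 (fully open). In form: [[[tx, ty, tz, wx, wy, wz, fingers], ...]]. A call has 1 to 5 rows; each row shifts and turns the commanded pose from where the row before left it, along the tool's axes as they then stand; what a row does not reach is not made up. A row lasts 1/10 s, in which the tool goes at most 50 mm and 8.59 degrees, less where a joint would pass 70% of its speed; a pose out of reach is approached as far as the arm can. A call is refused whole if a number of a shift passes 50 or a number of a turn 0.15, either way. A call with a gripper value outside its range is refused whole. The fingers move at their own pace and stop on an object; FORCE is the grip in N (left out, the last holds). Time passes only in rows, so rows that do not move let the fingers close. It gives the time, the measured TCP pose, the force, the opening and the grip force at its end, in the units of the state.
- bot.observe(): the state, without advancing time (a new reading comes with each control period).
- bot.grab_frame(name): name is "scene" or "top"; returns a dict with "img" (480x640x3 uint8, red, green, blue), "intrinsics" (3x3 intrinsics, pixels), "R" (3x3) and "t" (3): a world point X has camera coordinates R X + t. Camera axes: x right, y down, z forward; pixel columns grow to the right and rows downward; lengths in m; the calibration is good to about 2 mm. A picture is of the moment at which its call begins. There is no depth.
- bot.job_done(): hands the job in; it is judged then, once.
Trained networks look in a picture, given as the dict that the camera call returned (one of the last four; its "shot" number tells which), for a name from the list of things; names that differ only in an ending like _2 or _b are one class to them, and where a whole thing is asked for, a point or a joint stands for the part that bears it (a point fixed in the world has none). Each returns a list of dicts, best first, with "conf" (0 to 1); they miss things now and then, are a little off and sometimes report something else, mostly with a low value. They report only what shows in the picture. A call takes as long as a camera call. They do not tell look-alikes from the thing itself.
- bot.trace(query, picture): "region" (480x640 bool, what is visible of it).
- bot.spot_point(query, picture): "xyz" ([x, y, z] in m, in world coordinates, good to about 4 mm: a listed point, or the origin of a listed thing).
The state is a dict: "clock": time; "qpos": joint angles; "qd": joint speeds; "joint_efforts": joint torques, N m; "position": TCP position; "tool_rot": TCP orientation; "force": force on the tool from outside, world axes, zero at the start; "moment": the same for the moment, N m; "grip_width": finger opening in m; "finger_force": force on a finger pad.
Only numpy, scipy, OpenCV 4.12 (cv2) and the standard library are available. Lean on these libraries where they do the work, as an engineer would, in place of code of your own. Each camera call takes 0.05 s, during which the arm holds its last target. There are 200 camera calls.

## Task

Assemble the stacked filter unit on the bench: lock the filter stage onto the base, then the inlet head onto the stage. Each is a push-turn bayonet: feel the two slot mouths of the skirt down over the two pins, push down against the spring, turn clockwise seen from above to the stop, and let go so that it springs up with the pins locked in their notches. Leave the stack standing untouched and leave the other things on the bench where they are.

Things in the scene. Friction and masses are not known exactly. Their poses are not given: they have to be found in the camera images.
- filter_base: Foot of the filter base, fixed: dark disc 84 mm across, 9 mm high, screw lugs at own +x and -x (to 60 mm). Origin: centre of the underside, z up. In it stands an aluminium body whose two pins lie within 30 degrees of the foot's x axis, to either side: it was clamped as its hose wanted, and this pose does not tell the angle. Look or feel for the pins.
- base_seat (a point): Centre of the base's shoulder, 58 mm across, 40 mm above the bench (axes as the foot's). On it: a chamfered spigot 42 mm across, 15.5 mm high, with two opposite level pins, 5 mm thick, to 25.8 mm from the axis, 9.5 mm over the shoulder; above it a sprung plate 31 mm across, top 23.5 mm over the shoulder. Hose barb low on the side, at right angles to the pins.
- filter_stage: Loose aluminium filter stage, about 150 g, upright on its skirt. Origin: centre of the skirt's lower rim, z up. Skirt 53 mm across, 44.6 mm inside, 16 mm deep to its ceiling, two J-slots cut through it; ribbed grip band 55 mm across, 16 to 40 mm up; on top a spigot with pins (own +x, -x) and sprung plate just like the base's, top at 63.5 mm.
- stage_slot (a point): Middle of one slot mouth at the stage's lower rim, at -75 degrees from own +x (the other at +105; counter-clockwise positive from above). Mouths: 28 degrees wide, a dark dimple above each on the grip band. Notches: at 0 and 180 degrees. Mouths are over the pins with own x 75 degrees counter-clockwise of the line of the lower part's pins, or half a turn on.
- stage_seat (a point): Centre of the stage's shoulder, 40 mm over its rim. Rim height over the shoulder below, alike for both fits: 12 mm resting on the pins, 7.5 dropped over the pins onto the sprung plate (play 7 degrees either way), 0 pushed home, can be turned clockwise only below 1.5, 4.5 sprung up in the notches (5 degrees of play either way). Spring: 4 N to begin with, 9 N pushed home.
- inlet_head: Loose aluminium inlet head, about 130 g, upright on its skirt. Origin: centre of the skirt's lower rim, z up. Skirt, slots, dimples and grip band (55 mm across, 16 to 40 mm up) as on the stage; above them a low cone to 52 mm and an upright hose barb to 64 mm on the axis. Fits the stage's spigot as the stage fits the base's.
- head_slot (a point): Middle of one slot mouth at the head's lower rim, at -75 degrees from its own +x; the other is opposite. Locked: 75 degrees clockwise from there, at the stop, x axes of head and stage parallel. Pushing the head also pushes the stage down up to 4.5 mm on its spring; turning it far anti-clockwise may unlock the stage. A part jammed hard on the stop may need easing back a little to spring up.
- bench_timer: White bench timer, 45 x 60 x 18 mm, lying loose on the bench; to be left alone. Origin: centre of the underside.
- tape_ring: Roll of masking tape, 68 mm across, 18 mm high, lying loose on the bench; to be left alone. Origin: centre of the underside.
There are look-alikes about, which are no part of the job. What is shaped like the filter_stage but purple is not meant. What is shaped like the inlet_head but turquoise is not meant.

How it is judged:
By the outcome, as a careful person would: the job done as asked, in the order asked, and still so for the second after the job is handed in, with the robot touching nothing.
It also fails if it takes over 72 s, if anything falls off the work surface, if the arm or the gripper's body presses on something with over 40 N, if the wrist force passes 120 N, or if a joint passes its speed limit or range.

## Working session

There is one attempt and no reset: what is moved stays moved. The work goes in short steps, Python scripts to look and compute and a shell command to move; the robot and the scene stay as the last step left them, time stands still between calls to the robot, and variables do not carry over. Pictures are saved under pics/ and viewed, at most 10 in all, crops included, and the job is handed in when it is done.

```bash
mkdir -p pics; cat > h.py <<'E'
import numpy as np, cv2
from workcell import bot
def ray(f,u,v,z):
    K=np.array(f["intrinsics"]);R=np.array(f["R"]);t=np.array(f["t"])
    d=R.T@np.linalg.inv(K)@np.array([u,v,1.]);c=-R.T@t
    return c+d*(z-c[2])/d[2]
def proj(f,X):
    p=np.array(f["intrinsics"])@(np.array(f["R"])@np.array(X,float)+np.array(f["t"]));return p[:2]/p[2]
def save(f,name,crop=None,s=1):
    im=cv2.cvtColor(f["img"],cv2.COLOR_RGB2BGR)
    if crop: a,b,c,d=crop; im=im[b:d,a:c]
    cv2.imwrite("pics/"+name,cv2.resize(im,None,fx=s,fy=s,interpolation=cv2.INTER_CUBIC))
E
python3 - <<'E'
from h import *
print(bot.observe(),bot.tip_reach)
for n in("top","scene"):
    f=bot.grab_frame(n); save(f,n+"0.png"); print(n,"cam",-np.array(f["R"]).T@np.array(f["t"]))
    for q in["filter_base","base_seat","filter_stage","stage_slot","stage_seat","inlet_head","head_slot","bench_timer","tape_ring"]:
        print(q,[(np.round(d["xyz"],3).tolist(),round(d["conf"],2),np.round(proj(f,d["xyz"])).tolist()) for d in bot.spot_point(q,f)])
E
```

```text
{'clock': 0.0, 'qpos': array([ 1.19881489,  0.52203483, -0.03634179,  1.59999776,  0.02122042,
        1.0211071 , -0.11281221]), 'qd': array([ 0.00229517, -0.00015822, -0.00055151, -0.00116199,  0.00130551,
       -0.00052514,  0.00202311]), 'joint_efforts': array([ 3.42338017e-04, -9.27087021e+01,  1.98035449e+00, -3.69930196e+01,
        1.78434985e-02,  8.16038169e-03, -2.73659145e-05]), 'position': array([ 0.18566123, -0.59652011,  0.30331623]), 'tool_rot': array([-3.14043506e+00,  9.33787590e-05,  3.01782275e-01]), 'force': array([-0.08034596, -0.05734122, -0.80369108]), 'moment': array([ 0.0071708 , -0.00484645,  0.01256088]), 'finger_force': 0.0, 'grip_width': 0.08525604468634093} 0.0726
top cam [ 0.36707622 -0.03015392  1.25587588]
filter_base [([0.592, 0.028, 0.0], 0.62, [300.0, 226.0])]
base_seat [([0.593, 0.027, 0.042], 0.76, [299.0, 222.0])]
filter_stage [([0.533, -0.274, -0.002], 0.73, [441.0, 250.0])]
stage_slot [([0.5, -0.152, -0.003], 0.98, [385.0, 267.0]), ([0.538, -0.246, -0.001], 0.87, [428.0, 248.0])]
stage_seat [([0.509, -0.181, 0.042], 0.82, [400.0, 260.0]), ([
[... 624 characters left out ...]
.0])]
filter_stage [([0.511, -0.174, -0.004], 0.68, [357.0, 228.0]), ([0.53, -0.275, 0.004], 0.57, [367.0, 196.0])]
stage_slot [([0.531, -0.245, 0.005], 0.9, [362.0, 203.0]), ([0.5, -0.153, -0.002], 0.73, [358.0, 235.0])]
stage_seat [([0.511, -0.171, 0.04], 0.86, [358.0, 215.0]), ([0.538, -0.27, 0.043], 0.7, [364.0, 184.0])]
inlet_head [([0.489, 0.271, 0.001], 0.97, [265.0, 398.0]), ([0.469, 0.174, 0.002], 0.9, [302.0, 357.0])]
head_slot [([0.504, 0.257, 0.002], 0.9, [262.0, 387.0]), ([0.445, 0.18, 0.001], 0.75, [312.0, 366.0])]
bench_timer [([0.441, 0.079, 0.004], 0.56, [338.0, 323.0]), ([0.625, -0.361, 0.002], 0.56, [346.0, 165.0])]
tape_ring [([0.621, -0.36, 0.002], 0.64, [347.0, 165.0])]
```

View pics/top0.png

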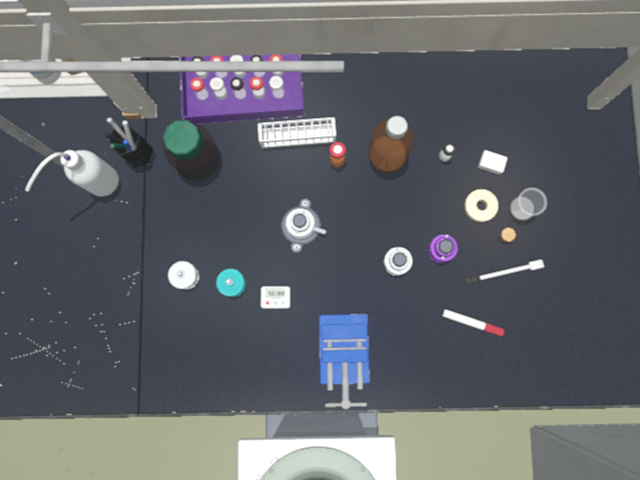

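View pics/scene0.png

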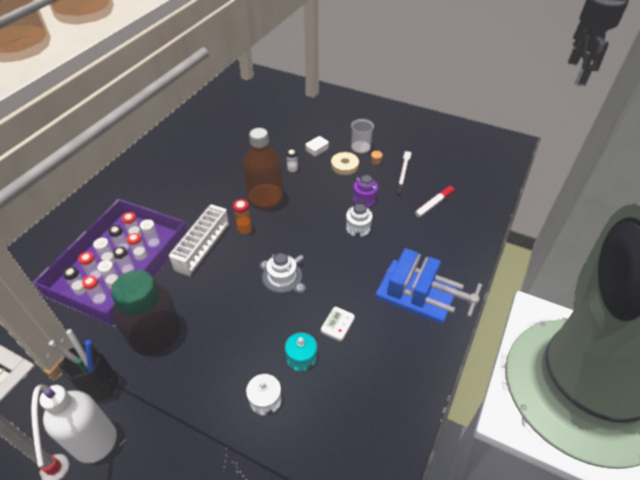

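```bash
python3 - <<'E'
from h import *
rows=[]
for n in("top","scene"):
    f=bot.grab_frame(n); im=cv2.cvtColor(f["img"],cv2.COLOR_RGB2BGR); r=[]
    for X in([.592,.027,.045],[.510,-.175,.04],[.489,.271,.03]):
        u,v=np.round(proj(f,X)).astype(int); print(n,u,v); h=25 if n=="top" else 30
        r.append(cv2.resize(im[v-h:v+h,u-h:u+h],(266,266),interpolation=cv2.INTER_CUBIC))
    rows.append(np.hstack(r))
cv2.imwrite("pics/m1.png",np.vstack(rows))
E
```

```text
top 299 222
top 397 260
top 182 274
scene 282 263
scene 359 214
scene 264 391
```

View pics/m1.png

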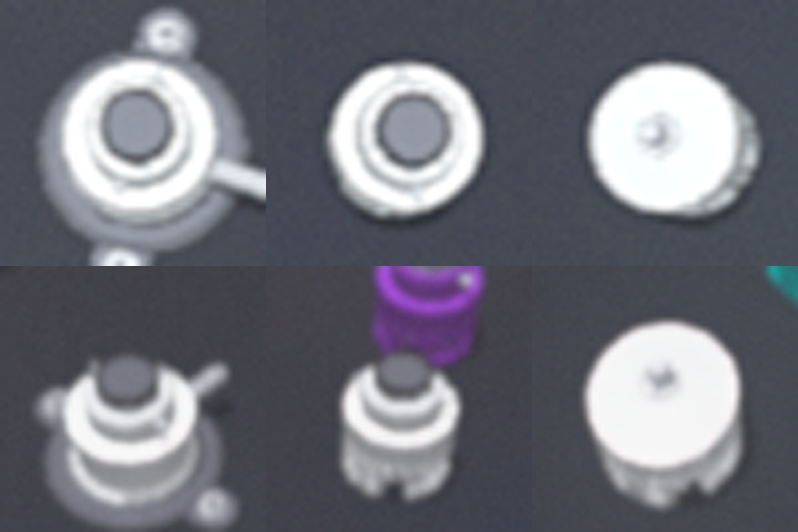

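```bash
python3 - <<'E'
from h import *
f=bot.grab_frame("scene"); g=bot.grab_frame("top")
for nm,c,p in(("stage",(.510,-.175),(358.1,234.6)),("head",(.489,.271),(269.7,411.6))):
    for z in(.0,.004):
        X=ray(f,*p,z); d=X[:2]-c; print(nm,z,X.round(4),"r",np.hypot(*d).round(4),"ang",np.degrees(np.arctan2(d[1],d[0])).round(1))
for q in("filter_base","filter_stage","inlet_head"):
  for k,F in(("s",f),("t",g)):
    for d in bot.trace(q,F)[:3]:
        m=d["region"].astype(np.uint8); n,l,s,cc=cv2.connectedComponentsWithStats(m); print(q,k,round(d["conf"],2),[s[i].tolist()+cc[i].round(1).tolist() for i in range(1,n) if s[i][4]>30])
# barb: bright pixels right of base in top
im=g["img"].astype(float).mean(2)
for u in range(315,328): 
    col=im[222:240,u]; w=np.clip(col-col.min()-30,0,None); print(u,(222+(w*np.arange(18)).sum()/max(w.sum(),1)).round(2),col.max().round(), end="; ")
a=ray(g,316,230,.02);b=ray(g,326,233,.02);print(a,b)
# lift stage/head/base top circles
def circ(F,X,z):
    u,v=proj(F,X); im=cv2.cvtColor(F["img"],cv2.COLOR_RGB2GRAY); h=22;u0,v0=int(u)-h,int(v)-h
    big=cv2.resize(im[v0:v0+2*h,u0:u0+2*h],None,fx=4,fy=4,interpolation=cv2.INTER_CUBIC)
    c=cv2.HoughCircles(big,cv2.HOUGH_GRADIENT,1.5,20,param1=150,param2=20,minRadius=35,maxRadius=75)
    if c is not None:
        for x in c[0][:3]: print(X,"circle",x,ray(F,u0+(x[0]+.5)/4-.5,v0+(x[1]+.5)/4-.5,z).round(4))
circ(g,[.592,.027,.04],.04);circ(g,[.510,-.175,.04],.04);circ(g,[.489,.271,.04],.04)
E
```

```text
stage 0.0 [ 0.5002 -0.1525  0.    ] r 0.0246 ang 113.6
stage 0.004 [ 0.4989 -0.149   0.004 ] r 0.0283 ang 113.1
head 0.0 [0.4704 0.2879 0.    ] r 0.0251 ang 137.8
head 0.004 [0.4693 0.2892 0.004 ] r 0.0268 ang 137.3
filter_base s 0.63 [[261, 262, 45, 31, 533, 284.3, 281.5]]
filter_base t 0.56 [[282, 199, 39, 54, 637, 301.0, 226.9]]
filter_stage s 0.96 [[347, 203, 25, 32, 658, 358.7, 218.8]]
filter_stage s 0.94 [[353, 173, 25, 32, 627, 365.1, 189.0]]
filter_stage s 0.24 [[260, 261, 46, 33, 630, 283.4, 281.4]]
filter_stage t 0.78 [[429, 235, 29, 28, 627, 442.8, 248.5]]
filter_stage t 0.59 [[385, 248, 27, 27, 591, 397.9, 261.0]]
inlet_head s 0.73 [[286, 333, 31, 37, 920, 300.8, 350.8]]
inlet_head s 0.69 [[247, 374, 34, 41, 1052, 264.1, 393.5]]
inlet_head t 0.66 [[169, 262, 30, 27, 637, 183.6, 275.1]]
inlet_head t 0.6 [[217, 268, 29, 28, 616, 231.3, 282.5]]
315 228.14 228.0; 316 227.66 231.0; 317 227.5 231.0; 318 227.94 229.0; 319 228.34 231.0; 320 229.41 232.0; 321 230.5 229.0; 322 230.91 231.0; 323 231.21 235.0; 324 231.31 229.0; 325 231.31 197.0; 326 231.28 123.0; 327 222.0 80.0; [ 0.57846384 -0.00781613  0.02      ] [ 0.57163948 -0.02883737  0.02      ]
[0.592, 0.027, 0.04] circle [95.25 87.75 57.05] [0.5935 0.0261 0.04  ]
[0.592, 0.027, 0.04] circle [104.25  69.75  44.15] [0.603  0.0213 0.04  ]
[0.592, 0.027, 0.04] circle [83.25 66.75 57.95] [0.6048 0.0322 0.04  ]
[0.51, -0.175, 0.04] circle [95.25 93.75 55.1 ] [ 0.509  -0.1772  0.04  ]
[0.51, -0.175, 0.04] circle [74.25 93.75 41.  ] [ 0.5092 -0.1664  0.04  ]
[0.51, -0.175, 0.04] circle [111.75  68.25  70.7 ] [ 0.5221 -0.1862  0.04  ]
[0.489, 0.271, 0.04] circle [92.25 95.25 55.7 ] [0.4874 0.2698 0.04  ]
[0.489, 0.271, 0.04] circle [111.75 104.25  48.65] [0.4826 0.2597 0.04  ]
[0.489, 0.271, 0.04] circle [108.75  81.75  36.05] [0.4943 0.2614 0.04  ]
```

```bash
cat >> h.py <<'E'
from scipy.spatial.transform import Rotation as Ro
def go(x,y,z,yaw,grasp=True):
    "print what to move, in current tool axes (mm, rad); target is grasp point"
    s=bot.observe(); R=Ro.from_euler("xyz",s["tool_rot"]).as_matrix(); p=np.array(s["position"])
    T=np.array([x,y,z+(.054 if grasp else 0)]); 
    Rt=Ro.from_euler("xyz",[np.pi,0,np.radians(yaw)]).as_matrix()
    print("t",round(s["clock"],2),"pos",p.round(4),"rpy",np.degrees(s["tool_rot"]).round(2),"q",np.round(s["qpos"],2),"F",np.round(s["force"],1),"Mz",round(float(s["moment"][2]),2),"w",round(s["grip_width"],4),"ff",round(float(s["finger_force"]),1))
    print("shift now-axes",(R.T@(T-p)*1e3).round(1),"| shift after turn",(Rt.T@(T-p)*1e3).round(1),"| turn",Ro.from_matrix(R.T@Rt).as_rotvec().round(3))
E
python3 -m jog '[[[36,-25.4,0,0,0,0,1],[36,-25.4,0,0,0,0,1],[36,-25.4,0,0,0,0,1],[36,-25.4,0,0,0,0,1],[36,-25.4,0,0,0,0,1]]]'
python3 -m jog '[[[36,-25.4,0,0,0,0,1],[36,-25.4,0,0,0,0,1],[36,-25.4,0,0,0,0,1],[36,-25.4,0,0,0,0,1],[36,-25.4,0,0,0,0,1]]]'
python3 -m jog '[[[36,-25.4,0,0,0,0,1],[36,-25.4,0,0,0,0,1],[0,0,0,0,0,-0.137,1],[0,0,0,0,0,-0.137,1],[0,0,0,0,0,-0.137,1]]]'
python3 -m jog '[[[0,0,0,0,0,-0.137,1],[0,0,0,0,0,-0.137,1],[0,0,0,0,0,-0.137,1],[0,0,0,0,0,-0.137,1],[0,0,0,0,0,-0.137,1]]]'
python3 -c "
from h import *
go(.509,-.177,.10,80)"
```

```text
clock: 2.0
position: [0.3207, -0.4205, 0.3041]
tool_rot: [3.141, -0.0, 0.302]
force: [1.5, -0.1, 0.2]
grip_width: 0.0854
finger_force: 0.0
clock: 2.5
position: [0.4549, -0.2457, 0.3041]
tool_rot: [3.141, -0.0, 0.302]
force: [0.9, -0.4, 0.5]
grip_width: 0.0853
finger_force: 0.0
clock: 3.0
position: [0.5078, -0.1769, 0.3039]
tool_rot: [3.142, 0.0, 0.719]
force: [-0.0, 0.5, 0.2]
grip_width: 0.0852
finger_force: 0.0
clock: 3.5
position: [0.5077, -0.1774, 0.304]
tool_rot: [3.141, 0.0, 1.403]
force: [-0.1, -0.3, -0.6]
grip_width: 0.0854
finger_force: 0.0
t 3.5 pos [ 0.5077 -0.1774  0.304 ] rpy [1.7999e+02 1.0000e-02 8.0410e+01] q [ 0.56  0.41 -0.44  1.81  0.21  0.96 -0.14] F [-0.1 -0.3 -0.6] Mz -0.03 w 0.0854 ff 0.0
shift now-axes [  0.6   1.2 150. ] | shift after turn [  0.6   1.3 150. ] | turn [0.    0.    0.007]
```

```bash
python3 -m jog '[[[0.6,1.2,50,0,0,0,1],[0,0,50,0,0,0,1],[0,0,50,0,0,0,1],[0,0,44,0,0,0,1],[0,0,30,0,0,0,1]]]'
python3 -m jog '[[[0,0,0,0,0,0,1],[0,0,0,0,0,0,0],[0,0,0,0,0,0,0],[0,0,0,0,0,0,0],[0,0,0,0,0,0,0]]]' 40
python3 -m jog '[[[0,0,0,0,0,0,0],[0,0,0,0,0,0,0],[0,0,0,0,0,0,0]]]'
python3 -c "
from h import *
go(.5935,.0262,.17,128)"
```

```text
clock: 4.0
position: [0.508, -0.1767, 0.0772]
tool_rot: [-3.139, -0.0, 1.398]
force: [1.3, -0.5, 0.2]
grip_width: 0.0851
finger_force: 0.0
clock: 4.5
position: [0.5097, -0.1773, 0.082]
tool_rot: [3.139, 0.001, 1.397]
force: [-2.9, 1.0, 8.0]
grip_width: 0.0543
finger_force: 40.5
clock: 4.8
position: [0.5097, -0.1773, 0.082]
tool_rot: [3.139, 0.0, 1.397]
force: [-0.9, 0.9, 9.1]
grip_width: 0.054
finger_force: 40.5
t 4.8 pos [ 0.5097 -0.1773  0.082 ] rpy [1.7984e+02 3.0000e-02 8.0070e+01] q [ 0.44  0.74 -0.29  1.95  0.41  0.51 -0.32] F [-0.9  0.9  9.1] Mz 0.03 w 0.054 ff 40.5
shift now-axes [ 214.8   47.8 -141.9] | shift after turn [ 108.8  191.3 -142. ] | turn [ 0.002  0.002 -0.837]
```

```bash
python3 -m jog '[[[0,0,-20,0,0,0,0],[0,0,-50,0,0,0,0],[0,0,-50,0,0,0,0],[0,0,-22,0,0,0,0],[43,9.6,0,0,0,0,0]]]' 70
python3 -m jog '[[[43,9.6,0,0,0,0,0],[43,9.6,0,0,0,0,0],[43,9.6,0,0,0,0,0],[43,9.6,0,0,0,0,0],[0,0,0,0,0,-0.1395,0]]]'
python3 -m jog '[[[0,0,0,0,0,-0.1395,0],[0,0,0,0,0,-0.1395,0],[0,0,0,0,0,-0.1395,0],[0,0,0,0,0,-0.1395,0],[0,0,0,0,0,-0.1395,0]]]'
python3 -m jog '[[[0,0,0,0,0,0,0]]]'
python3 - <<'E'
from h import *
go(.5935,.0262,.17,128)
rows=[]
for n in("scene","top"):
    f=bot.grab_frame(n)
    for q in["filter_stage","stage_slot","stage_seat","base_seat","filter_base"]:
        print(n,q,[(np.round(d["xyz"],4).tolist(),round(d["conf"],2)) for d in bot.spot_point(q,f)][:4])
    u,v=np.round(proj(f,[.5935,.0262,.09])).astype(int);print(n,u,v)
    save(f,n+"2.png",(u-50,v-50,u+50,v+50),5)
    rows.append(cv2.imread("pics/"+n+"2.png"))
cv2.imwrite("pics/m2.png",cv2.resize(np.hstack(rows),(800,400)))
E
```

```text
clock: 5.3
position: [0.5257, -0.1417, 0.2269]
tool_rot: [3.135, 0.004, 1.389]
force: [0.9, 0.9, -2.5]
grip_width: 0.053
finger_force: 74.3
clock: 5.8
position: [0.5946, 0.0338, 0.2241]
tool_rot: [3.138, -0.003, 1.544]
force: [-1.6, -0.5, -0.7]
grip_width: 0.053
finger_force: 74.3
clock: 6.3
position: [0.5934, 0.0263, 0.2237]
tool_rot: [3.14, 0.002, 2.24]
force: [-0.4, -0.4, -2.6]
grip_width: 0.0534
finger_force: 74.4
clock: 6.4
position: [0.5934, 0.0261, 0.2234]
tool_rot: [3.14, 0.001, 2.237]
force: [-0.0, -0.1, -0.6]
grip_width: 0.053
finger_force: 74.4
t 6.4 pos [0.5934 0.0261 0.2234] rpy [1.7993e+02 6.0000e-02 1.2816e+02] q [ 0.28  0.63 -0.63  1.74  0.45  0.92  0.14] F [-0.  -0.1 -0.6] Mz 0.06 w 0.053 ff 74.4
shift now-axes [-0.   0.2 -0.6] | shift after turn [-0.   0.2 -0.6] | turn [0.001 0.001 0.003]
scene filter_stage [([0.5323, -0.2703, 0.0051], 0.65), ([0.5971, 0.0273, 0.1357], 0.63)]
scene stage_slot [([0.5704, 0.0381, 0.1414], 0.74), ([0.5049, 0.2571, 0.0024], 0.63), ([0.5312, -0.2441, 0.0007], 0.56)]
scene stage_seat [([0.5941, 0.0335, 0.1809], 0.65), ([0.5391, -0.2692, 0.0423], 0.65)]
scene base_seat [([0.592, 0.0252, 0.0364], 0.76)]
scene filter_base [([0.5883, 0.025, 0.0017], 0.67)]
scene 280 248
top filter_stage [([0.5322, -0.2722, -0.0023], 0.83)]
top stage_slot [([0.5352, -0.2459, 0.0013], 0.61)]
top stage_seat [([0.5341, -0.266, 0.0394], 0.64)]
top base_seat [([0.4403, 0.0831, -0.0038], 0.44)]
top filter_base []
top 298 217
```

View pics/m2.png

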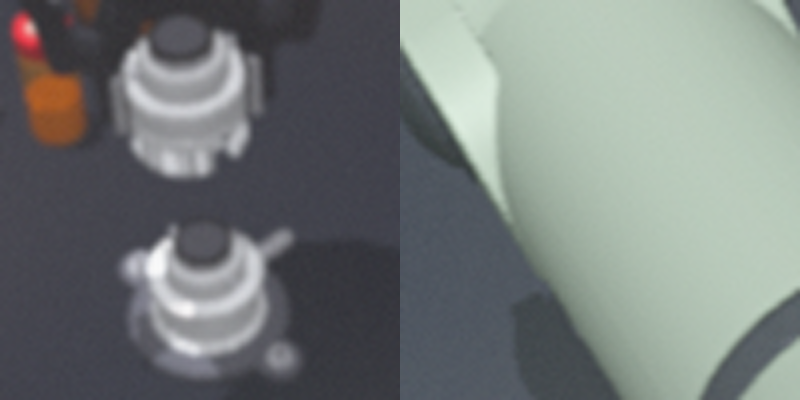

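```bash
python3 - <<'E'
from h import *
f=bot.grab_frame("scene")
print(ray(f,275.3,207.6,.205).round(4),ray(f,280.8,258.1,.0635).round(4))
# slot mouth seen at m2 (225,162)
print(ray(f,230+225/4,198+160/4,.1414).round(4))
# shoulder outer edges rows: stage left/right 123..247 y75 -> width centre 185
print(ray(f,230+185/4,198+82/4,.1814).round(4), ray(f,230+207/4,198+270/4,.040).round(4))
E
```

```text
[0.591  0.0326 0.205 ] [0.5913 0.0294 0.0635]
[0.5697 0.0379 0.1414]
[0.5891 0.0356 0.1814] [0.5909 0.029  0.04  ]
```

```bash
python3 -m jog '[[[-2,-1.5,40,0,0,0,0],[0,0,30,0,0,0,0],[0,0,10,0,0,0,0],[0,0,3,0,0,0,0],[0,0,0,0,0,0,0]]]'
python3 -m jog '[[[0,0,2,0,0,0,0],[0,0,2,0,0,0,0],[0,0,0,0,0,0,0]]]'
python3 -m jog '[[[0,0,2,0,0,0,0],[0,0,1,0,0,0,0],[0,0,0,0,0,0,0]]]'
python3 - <<'E'
from h import *
go(.5935,.0262,.05,128)
f=bot.grab_frame("scene"); u,v=np.round(proj(f,[.5935,.0262,.06])).astype(int);print(u,v)
save(f,"s3.png",(u-40,v-40,u+40,v+40),7)
E
```

```text
clock: 7.55
position: [0.5937, 0.0244, 0.1397]
tool_rot: [3.141, 0.0, 2.235]
force: [0.5, 0.8, -1.0]
grip_width: 0.0533
finger_force: 74.5
clock: 7.85
position: [0.5934, 0.024, 0.1353]
tool_rot: [3.141, 0.0, 2.235]
force: [1.1, -1.0, -2.5]
grip_width: 0.0534
finger_force: 74.5
clock: 8.15
position: [0.5932, 0.0241, 0.1318]
tool_rot: [-3.141, -0.0, 2.235]
force: [-1.6, 1.2, -0.3]
grip_width: 0.0533
finger_force: 74.5
t 8.15 pos [0.5932 0.0241 0.1318] rpy [-1.7999e+02 -1.0000e-02  1.2804e+02] q [ 0.24  0.76 -0.55  1.79  0.55  0.76  0.06] F [-1.6  1.2 -0.3] Mz -0.0 w 0.0533 ff 74.5
shift now-axes [ 1.5  1.5 27.8] | shift after turn [ 1.5  1.5 27.8] | turn [-0.    -0.     0.001]
281 258
```

View pics/s3.png

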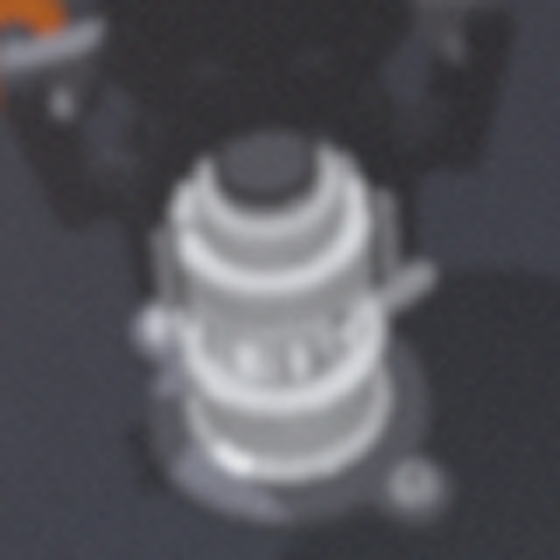

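```bash
python3 -m jog '[[[0,0,2,0,0,0,0],[0,0,1,0,0,0,0],[0,0,0,0,0,0,0]]]'
python3 -m jog '[[[0,0,2,0,0,0,0],[0,0,2,0,0,0,0],[0,0,0,0,0,0,0]]]'
python3 -m jog '[[[0,0,2,0,0,0,0],[0,0,2,0,0,0,0],[0,0,0,0,0,0,0]]]'
python3 -c "
from h import *
go(.5935,.0262,.05,128)"
```

```text
clock: 8.5
position: [0.5933, 0.0242, 0.1289]
tool_rot: [3.141, -0.0, 2.235]
force: [-0.9, 1.4, 2.3]
grip_width: 0.0533
finger_force: 74.6
clock: 8.8
position: [0.5933, 0.0242, 0.1249]
tool_rot: [3.141, 0.0, 2.235]
force: [-1.9, 0.7, 4.0]
grip_width: 0.0531
finger_force: 74.9
clock: 9.1
position: [0.5934, 0.0242, 0.1222]
tool_rot: [3.141, 0.001, 2.235]
force: [-10.4, -0.8, 29.3]
grip_width: 0.0532
finger_force: 77.9
t 9.1 pos [0.5934 0.0242 0.1222] rpy [1.7999e+02 5.0000e-02 1.2804e+02] q [ 0.23  0.77 -0.54  1.79  0.56  0.74  0.05] F [-10.4  -0.8  29.3] Mz -0.01 w 0.0532 ff 77.9
shift now-axes [ 1.5  1.3 18.2] | shift after turn [ 1.5  1.3 18.2] | turn [0.    0.001 0.001]
```

```bash
python3 -m jog '[[[0,0,-0.6,0,0,0.08,0],[0,0,0,0,0,0.1,0],[0,0,0,0,0,0.1,0],[0,0,0,0,0,0.1,0]]]'
python3 -c "
from h import *
go(.5935,.0262,.05,53)"
python3 -m jog '[[[0,0,0,0,0,0.1,0],[0,0,0,0,0,0.1,0],[0,0,0,0,0,0.1,0],[0,0,0,0,0,0.1,0]]]'
python3 -c "
from h import *
go(.5935,.0262,.05,53)"
```

```text
clock: 9.5
position: [0.5933, 0.0242, 0.1222]
tool_rot: [3.141, 0.0, 1.851]
force: [-7.5, 0.0, 16.4]
grip_width: 0.0534
finger_force: 76.1
t 9.5 pos [0.5933 0.0242 0.1222] rpy [1.7998e+02 2.0000e-02 1.0605e+02] q [ 0.17  0.75 -0.45  1.79  0.47  0.71 -0.26] F [-7.5  0.  16.4] Mz 0.25 w 0.0534 ff 76.1
shift now-axes [ 1.9  0.7 18.2] | shift after turn [ 1.7 -1.1 18.2] | turn [0.001 0.    0.926]
clock: 9.9
position: [0.5931, 0.0242, 0.1223]
tool_rot: [-3.142, 0.0, 1.451]
force: [-9.6, 1.2, 17.9]
grip_width: 0.0532
finger_force: 76.6
t 9.9 pos [0.5931 0.0242 0.1223] rpy [-1.800e+02  2.000e-02  8.314e+01] q [ 0.1   0.73 -0.35  1.8   0.37  0.68 -0.58] F [-9.6  1.2 17.9] Mz 0.22 w 0.0532 ff 76.6
shift now-axes [ 2.   0.2 18.3] | shift after turn [ 1.8 -0.8 18.3] | turn [0.    0.    0.526]
```

```bash
python3 -m jog '[[[0,0,0,0,0,0.1,0],[0,0,0,0,0,0.1,0],[0,0,0,0,0,0.1,0],[0,0,0,0,0,0.1,0]]]'
python3 -m jog '[[[0,0,0,0,0,0.05,0],[0,0,0,0,0,0.05,0]]]'
python3 -c "
from h import *
go(.5935,.0262,.05,53)"
python3 -m jog '[[[0,0,0,0,0,0.05,0],[0,0,0,0,0,0.0,0]]]'
python3 -c "
from h import *
go(.5935,.0262,.05,53)"
```

```text
clock: 10.3
position: [0.5928, 0.0243, 0.1222]
tool_rot: [-3.141, 0.001, 1.051]
force: [-12.7, 0.5, 22.6]
grip_width: 0.0535
finger_force: 76.8
clock: 10.5
position: [0.5926, 0.0243, 0.1223]
tool_rot: [-3.141, 0.001, 0.953]
force: [-13.2, 1.6, 24.3]
grip_width: 0.0532
finger_force: 76.9
t 10.5 pos [0.5926 0.0243 0.1223] rpy [-1.7996e+02  7.0000e-02  5.4620e+01] q [ 0.01  0.72 -0.22  1.8   0.24  0.65 -0.97] F [-13.2   1.6  24.3] Mz 0.49 w 0.0532 ff 76.9
shift now-axes [ 2.1 -0.4 18.3] | shift after turn [ 2.1 -0.4 18.3] | turn [-0.001  0.001  0.028]
clock: 10.7
position: [0.5925, 0.0243, 0.1222]
tool_rot: [-3.141, 0.001, 0.903]
force: [-13.6, 1.1, 24.5]
grip_width: 0.053
finger_force: 77.1
t 10.7 pos [0.5925 0.0243 0.1222] rpy [-1.7995e+02  8.0000e-02  5.1750e+01] q [ 0.    0.72 -0.21  1.8   0.23  0.65 -1.01] F [-13.6   1.1  24.5] Mz -0.22 w 0.053 ff 77.1
shift now-axes [ 2.2 -0.4 18.2] | shift after turn [ 2.2 -0.4 18.2] | turn [-0.001  0.001 -0.022]
```

```bash
for i in 1; do python3 -m jog '[[[0,0,0,0,0,0.05,0],[0,0,0,0,0,0.03,0]]]'
python3 -c "
from h import *
go(.5935,.0262,.05,53)"
python3 -m jog '[[[0,0,0,0,0,0.05,0],[0,0,0,0,0,0.03,0]]]'
python3 -c "
from h import *
go(.5935,.0262,.05,53)"; done
```

```text
clock: 10.9
position: [0.5925, 0.0244, 0.1222]
tool_rot: [-3.141, 0.001, 0.824]
force: [-13.1, 1.0, 24.9]
grip_width: 0.0531
finger_force: 77.1
t 10.9 pos [0.5925 0.0244 0.1222] rpy [-1.7995e+02  7.0000e-02  4.7200e+01] q [-0.01  0.72 -0.19  1.8   0.21  0.64 -1.07] F [-13.1   1.   24.9] Mz 0.66 w 0.0531 ff 77.1
shift now-axes [ 2.1 -0.5 18.2] | shift after turn [ 2.1 -0.3 18.2] | turn [-0.001  0.001 -0.101]
clock: 11.1
position: [0.5924, 0.0241, 0.1222]
tool_rot: [-3.141, 0.002, 0.746]
force: [-15.4, -1.9, 26.2]
grip_width: 0.0533
finger_force: 77.2
t 11.1 pos [0.5924 0.0241 0.1222] rpy [-1.7998e+02  1.2000e-01  4.2730e+01] q [-0.03  0.72 -0.17  1.8   0.19  0.64 -1.13] F [-15.4  -1.9  26.2] Mz 2.56 w 0.0533 ff 77.2
shift now-axes [ 2.3 -0.8 18.2] | shift after turn [ 2.3 -0.4 18.2] | turn [-0.     0.002 -0.179]
```

```bash
python3 -m jog '[[[0,0,0,0,0,-0.05,0],[0,0,-1,0,0,-0.02,0],[0,0,-2,0,0,0,0],[0,0,-2,0,0,0,0],[0,0,0,0,0,0,0]]]'
python3 -c "
from h import *
go(.5935,.0262,.05,53)"
python3 -m jog '[[[0,0,-2,0,0,0,0],[0,0,0,0,0,0,0]]]'
python3 -c "
from h import *
go(.5935,.0262,.05,53)"
```

```text
clock: 11.6
position: [0.5925, 0.0244, 0.1264]
tool_rot: [-3.14, 0.001, 0.815]
force: [-9.1, 3.3, 6.2]
grip_width: 0.0536
finger_force: 75.3
t 11.6 pos [0.5925 0.0244 0.1264] rpy [-1.7992e+02  7.0000e-02  4.6690e+01] q [-0.01  0.71 -0.19  1.8   0.2   0.65 -1.07] F [-9.1  3.3  6.2] Mz 0.25 w 0.0536 ff 75.3
shift now-axes [ 2.  -0.5 22.4] | shift after turn [ 2.  -0.3 22.4] | turn [-0.001  0.001 -0.11 ]
clock: 11.8
position: [0.5924, 0.0243, 0.1277]
tool_rot: [-3.14, 0.002, 0.815]
force: [-5.2, 3.3, -10.7]
grip_width: 0.0533
finger_force: 79.7
t 11.8 pos [0.5924 0.0243 0.1277] rpy [-1.7991e+02  9.0000e-02  4.6690e+01] q [-0.01  0.71 -0.19  1.8   0.2   0.65 -1.07] F [ -5.2   3.3 -10.7] Mz 0.15 w 0.0533 ff 79.7
shift now-axes [ 2.2 -0.5 23.7] | shift after turn [ 2.2 -0.3 23.7] | turn [-0.002  0.001 -0.11 ]
```

```bash
python3 -m jog '[[[0,0,1.3,0,0,0,0],[0,0,0,0,0,0,1],[0,0,0,0,0,0,1],[0,0,0,0,0,0,1],[0,0,0,0,0,0,1]]]'
python3 -m jog '[[[0,0,-20,0,0,0,1],[0,0,-40,0,0,0,1],[0,0,-50,0,0,0,1],[0,0,-50,0,0,0,1],[0,0,0,0,0,0,1]]]'
python3 - <<'E'
from h import *
go(.488,.270,.17,100)
f=bot.grab_frame("scene"); u,v=np.round(proj(f,[.5935,.0262,.06])).astype(int);print(u,v)
save(f,"s4.png",(u-40,v-40,u+40,v+40),7)
for q in["filter_stage","stage_slot","stage_seat","base_seat","head_slot","inlet_head"]:
    print(q,[(np.round(d["xyz"],4).tolist(),round(d["conf"],2)) for d in bot.spot_point(q,f)][:4])
E
```

```text
clock: 12.3
position: [0.5936, 0.0239, 0.1274]
tool_rot: [3.141, -0.0, 0.814]
force: [-0.4, 0.6, 0.3]
grip_width: 0.0854
finger_force: 0.0
clock: 12.8
position: [0.5954, 0.0242, 0.2939]
tool_rot: [3.135, -0.007, 0.814]
force: [0.7, 0.1, -0.3]
grip_width: 0.0852
finger_force: 0.0
t 12.8 pos [0.5954 0.0242 0.2939] rpy [179.63  -0.42  46.65] q [ 0.02  0.49 -0.23  1.69  0.13  0.97 -1.01] F [ 0.7  0.1 -0.3] Mz -0.02 w 0.0852 ff 0.0
shift now-axes [ 104.5 -247.3   69. ] | shift after turn [260.7 -63.1  69.9] | turn [ 0.009 -0.004 -0.931]
281 258
filter_stage [([0.5978, 0.0274, 0.0413], 0.98)]
stage_slot [([0.5964, 0.0509, 0.0437], 0.75), ([0.532, -0.2453, 0.0012], 0.73)]
stage_seat [([0.591, 0.0312, 0.0839], 0.94), ([0.5336, -0.2705, 0.0453], 0.7)]
base_seat [([0.5908, 0.0286, 0.0406], 0.61)]
head_slot [([0.4457, 0.1831, -0.0011], 0.96), ([0.5059, 0.2605, -0.0014], 0.84)]
inlet_head [([0.4869, 0.2734, -0.0028], 0.73), ([0.4712, 0.1713, 0.0006], 0.72)]
```

View pics/s4.png

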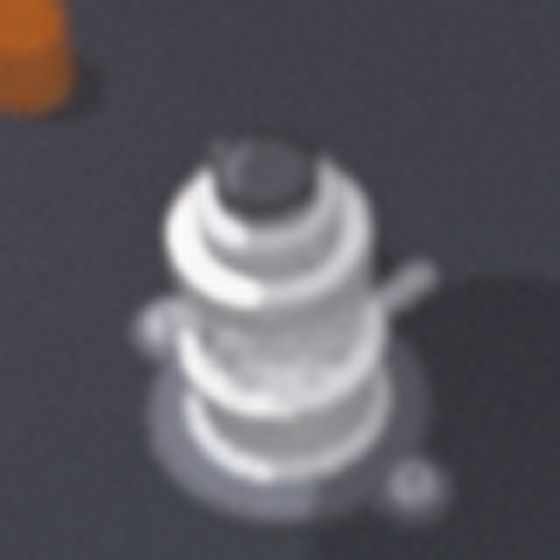

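```bash
python3 -m jog '[[[0,0,0,0,0,-0.133,1],[0,0,0,0,0,-0.133,1],[0,0,0,0,0,-0.133,1],[0,0,0,0,0,-0.133,1],[0,0,0,0,0,-0.133,1]]]'
python3 -m jog '[[[0,0,0,0,0,-0.133,1],[0,0,0,0,0,-0.133,1],[43.5,-10.5,0,0,0,0,1],[43.5,-10.5,0,0,0,0,1],[43.5,-10.5,0,0,0,0,1]]]'
python3 -m jog '[[[43.5,-10.5,0,0,0,0,1],[43.5,-10.5,0,0,0,0,1],[43.5,-10.5,0,0,0,0,1],[0,0,20,0,0,0,1],[0,0,0,0,0,0,1]]]'
python3 - <<'E'
from h import *
go(.488,.271,.027,100)
E
```

```text
clock: 13.65
position: [0.5931, 0.0241, 0.2864]
tool_rot: [-3.14, 0.0, 1.485]
force: [-0.3, -0.3, -0.0]
grip_width: 0.0854
finger_force: 0.0
clock: 14.15
position: [0.5386, 0.1481, 0.2865]
tool_rot: [-3.14, -0.0, 1.745]
force: [1.3, 1.5, 1.0]
grip_width: 0.0852
finger_force: 0.0
clock: 14.65
position: [0.4845, 0.2705, 0.265]
tool_rot: [-3.138, 0.001, 1.748]
force: [0.1, -0.7, 0.1]
grip_width: 0.0857
finger_force: 0.0
t 14.65 pos [0.4845 0.2705 0.265 ] rpy [-1.7979e+02  6.0000e-02  1.0015e+02] q [-0.25  0.5  -0.5   1.81  0.29  0.92 -0.7 ] F [ 0.1 -0.7  0.1] Mz -0.01 w 0.0857 ff 0.0
shift now-axes [1.000e-01 4.200e+00 1.839e+02] | shift after turn [-1.00e-01  3.50e+00  1.84e+02] | turn [-0.004  0.001  0.003]
```

```bash
python3 -m jog '[[[0,3.5,50,0,0,0,1],[0,0,50,0,0,0,1],[0,0,40,0,0,0,1],[0,0,30,0,0,0,1],[0,0,12,0,0,0,1]]]'
python3 -m jog '[[[0,0,0,0,0,0,1],[0,0,0,0,0,0,0],[0,0,0,0,0,0,0],[0,0,0,0,0,0,0],[0,0,0,0,0,0,0]]]' 40
python3 -m jog '[[[0,0,0,0,0,0,0],[0,0,0,0,0,0,0],[0,0,0,0,0,0,0]]]'
python3 -c "
from h import *
go(.5927,.0243,.22,118)"
```

```text
clock: 15.15
position: [0.4889, 0.2691, 0.0828]
tool_rot: [-3.138, 0.002, 1.744]
force: [-0.3, -0.2, 1.1]
grip_width: 0.0855
finger_force: 0.0
clock: 15.65
position: [0.49, 0.2709, 0.0872]
tool_rot: [3.139, -0.0, 1.745]
force: [-3.2, -1.6, 13.4]
grip_width: 0.0538
finger_force: 39.8
clock: 15.95
position: [0.49, 0.2709, 0.0872]
tool_rot: [3.139, -0.0, 1.745]
force: [-1.3, -1.6, 12.4]
grip_width: 0.0539
finger_force: 39.8
t 15.95 pos [0.49   0.2709 0.0872] rpy [ 1.7986e+02 -3.0000e-02  1.0000e+02] q [-0.35  0.76 -0.37  1.89  0.47  0.57 -0.85] F [-1.3 -1.6 12.4] Mz -0.03 w 0.0539 ff 39.8
shift now-axes [-260.6   58.7 -186.8] | shift after turn [-266.   -25.1 -186.8] | turn [ 0.002 -0.    -0.314]
```

```bash
python3 -m jog '[[[0,0,-20,0,0,0,0],[0,0,-50,0,0,0,0],[0,0,-50,0,0,0,0],[0,0,-50,0,0,0,0],[0,0,-17,0,0,0,0]]]' 70
python3 -m jog '[[[-43.5,9.8,0,0,0,0,0],[-43.5,9.8,0,0,0,0,0],[-43.5,9.8,0,0,0,0,0],[-43.5,9.8,0,0,0,0,0],[-43.5,9.8,0,0,0,0,0]]]'
python3 -m jog '[[[-43.5,9.8,0,0,0,0,0],[0,0,0,0,0,-0.105,0],[0,0,0,0,0,-0.105,0],[0,0,0,0,0,-0.105,0],[0,0,0,0,0,0,0]]]'
python3 - <<'E'
from h import *
go(.5927,.0243,.22,118)
f=bot.grab_frame("scene")
for q in["inlet_head","head_slot","filter_stage","stage_seat"]:
    print(q,[(np.round(d["xyz"],4).tolist(),round(d["conf"],2)) for d in bot.spot_point(q,f)][:4])
u,v=np.round(proj(f,[.5935,.0262,.13])).astype(int);print(u,v)
save(f,"s5.png",(u-50,v-60,u+50,v+40),6)
E
```

```text
clock: 16.45
position: [0.4901, 0.2714, 0.2784]
tool_rot: [3.135, -0.002, 1.746]
force: [-0.1, 0.1, -2.1]
grip_width: 0.0533
finger_force: 73.8
clock: 16.95
position: [0.5758, 0.0631, 0.2737]
tool_rot: [3.14, 0.0, 1.746]
force: [1.1, 0.1, -0.9]
grip_width: 0.053
finger_force: 73.8
clock: 17.45
position: [0.5926, 0.0237, 0.2733]
tool_rot: [3.141, 0.0, 2.062]
force: [0.1, 0.3, -1.3]
grip_width: 0.0531
finger_force: 73.9
t 17.45 pos [0.5926 0.0237 0.2733] rpy [1.7994e+02 2.0000e-02 1.1816e+02] q [ 0.23  0.55 -0.54  1.7   0.33  0.98  0.07] F [ 0.1  0.3 -1.3] Mz 0.02 w 0.0531 ff 73.9
shift now-axes [ 0.5  0.4 -0.7] | shift after turn [ 0.5  0.4 -0.7] | turn [0.001 0.    0.003]
inlet_head [([0.5933, 0.0275, 0.1847], 0.92), ([0.47, 0.1701, 0.0025], 0.8)]
head_slot [([0.4418, 0.1819, 0.0002], 0.77), ([0.6138, 0.0151, 0.1889], 0.75)]
filter_stage [([0.5963, 0.0227, 0.0422], 0.91), ([0.534, -0.2737, 0.0039], 0.67)]
stage_seat [([0.5331, -0.2678, 0.0447], 0.76), ([0.5934, 0.0309, 0.0857], 0.69), ([0.6164, 0.0136, 0.1885], 0.31)]
279 234
```

View pics/s5.png

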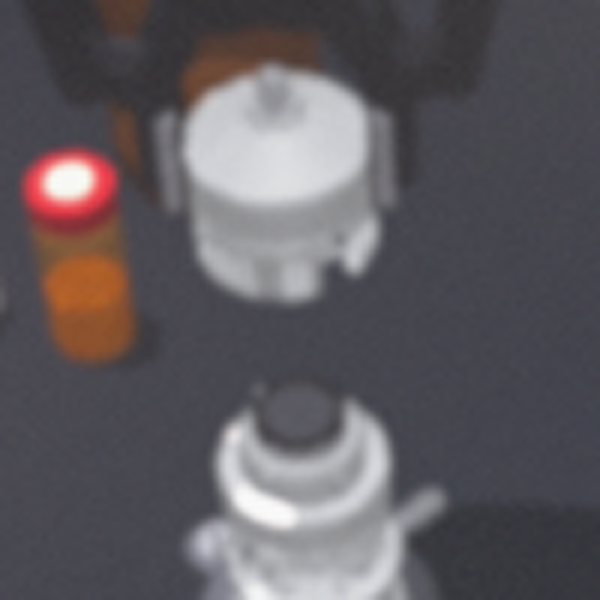

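```bash
python3 - <<'E'
from h import *
f=bot.grab_frame("scene")
P=lambda x,y,z: ray(f,229+(x+.5)/6-.5,174+(y+.5)/6-.5,z).round(4)
print("head",P(278,143,.226),"slot",P(336,285,.188),"plate",P(300,410,.108),"shoulder",P(303,452,.0845))
E
```

```text
head [0.5921 0.0291 0.226 ] slot [0.5691 0.0401 0.188 ] plate [0.5942 0.0275 0.108 ] shoulder [0.596  0.0253 0.0845]
```

```bash
python3 -m jog '[[[-1.3,0.5,40,0,0,0,0],[0,0,30,0,0,0,0],[0,0,10,0,0,0,0],[0,0,4,0,0,0,0],[0,0,0,0,0,0,0]]]'
python3 -m jog '[[[0,0,2,0,0,0,0],[0,0,2,0,0,0,0],[0,0,0,0,0,0,0]]]'
python3 -m jog '[[[0,0,2,0,0,0,0],[0,0,0,0,0,0,0]]]'
python3 -c "
from h import *
go(.5927,.0243,.22,118)"
```

```text
clock: 18.25
position: [0.594, 0.0233, 0.189]
tool_rot: [3.141, 0.0, 2.061]
force: [-0.2, -0.2, -0.3]
grip_width: 0.0525
finger_force: 74.0
clock: 18.55
position: [0.5939, 0.0232, 0.1849]
tool_rot: [3.141, 0.0, 2.061]
force: [0.4, 1.0, 2.7]
grip_width: 0.0532
finger_force: 74.1
clock: 18.75
position: [0.5936, 0.0233, 0.1823]
tool_rot: [3.141, -0.0, 2.061]
force: [-0.7, 2.2, 1.6]
grip_width: 0.0527
finger_force: 74.2
t 18.75 pos [0.5936 0.0233 0.1823] rpy [ 1.7999e+02 -2.0000e-02  1.1808e+02] q [ 0.2   0.66 -0.49  1.77  0.41  0.81  0.  ] F [-0.7  2.2  1.6] Mz 0.01 w 0.0527 ff 74.2
shift now-axes [  1.3  -0.3 -91.7] | shift after turn [  1.3  -0.3 -91.7] | turn [ 0.    -0.     0.001]
```

```bash
python3 -m jog '[[[0,0,2,0,0,0,0],[0,0,1,0,0,0,0],[0,0,0,0,0,0,0]]]'
python3 -m jog '[[[0,0,2,0,0,0,0],[0,0,1,0,0,0,0],[0,0,0,0,0,0,0]]]'
python3 -m jog '[[[0,0,2,0,0,0,0],[0,0,2,0,0,0,0],[0,0,0,0,0,0,0]]]'
python3 -c "
from h import *
go(.5927,.0243,.22,118)"
```

```text
clock: 19.05
position: [0.5937, 0.0232, 0.1793]
tool_rot: [3.141, -0.0, 2.061]
force: [0.2, 2.3, 2.9]
grip_width: 0.0528
finger_force: 74.3
clock: 19.35
position: [0.5938, 0.0231, 0.1764]
tool_rot: [3.141, 0.0, 2.061]
force: [-1.6, 2.5, 4.8]
grip_width: 0.0531
finger_force: 74.4
clock: 19.65
position: [0.5937, 0.0232, 0.1724]
tool_rot: [3.141, 0.0, 2.061]
force: [-1.4, 2.9, 4.4]
grip_width: 0.053
finger_force: 74.5
t 19.65 pos [0.5937 0.0232 0.1724] rpy [179.98   0.   118.08] q [ 0.19  0.68 -0.48  1.77  0.42  0.8  -0.01] F [-1.4  2.9  4.4] Mz -0.02 w 0.053 ff 74.5
shift now-axes [   1.5   -0.4 -101.6] | shift after turn [   1.5   -0.4 -101.6] | turn [0.    0.    0.001]
```

```bash
python3 -m jog '[[[0,0,2,0,0,0,0],[0,0,2,0,0,0,0],[0,0,0,0,0,0,0]]]'
python3 -m jog '[[[0,0,1.5,0,0,0,0],[0,0,1,0,0,0,0],[0,0,0,0,0,0,0]]]'
python3 -c "
from h import *
go(.5927,.0243,.22,118)"
```

```text
clock: 19.95
position: [0.5937, 0.0233, 0.1685]
tool_rot: [3.141, 0.0, 2.061]
force: [-1.4, 3.2, 6.6]
grip_width: 0.0529
finger_force: 74.8
clock: 20.25
position: [0.5937, 0.0235, 0.1674]
tool_rot: [3.141, 0.001, 2.061]
force: [-10.5, 2.8, 31.2]
grip_width: 0.0528
finger_force: 77.9
t 20.25 pos [0.5937 0.0235 0.1674] rpy [1.7996e+02 3.0000e-02 1.1808e+02] q [ 0.19  0.68 -0.48  1.77  0.42  0.79 -0.01] F [-10.5   2.8  31.2] Mz 0.02 w 0.0528 ff 77.9
shift now-axes [   1.1   -0.5 -106.6] | shift after turn [   1.2   -0.5 -106.6] | turn [0.001 0.001 0.001]
```

Home. Turn clockwise to the stop.

```bash
python3 -m jog '[[[0,0,-0.6,0,0,0.08,0],[0,0,0,0,0,0.1,0],[0,0,0,0,0,0.1,0],[0,0,0,0,0,0.1,0]]]'
python3 -m jog '[[[0,0,0,0,0,0.1,0],[0,0,0,0,0,0.1,0],[0,0,0,0,0,0.1,0],[0,0,0,0,0,0.1,0]]]'
python3 -c "
from h import *
go(.5927,.0243,.22,41)"
python3 -m jog '[[[0,0,0,0,0,0.1,0],[0,0,0,0,0,0.1,0],[0,0,0,0,0,0.1,0],[0,0,0,0,0,0.08,0]]]'
python3 -c "
from h import *
go(.5927,.0243,.22,41)"
python3 -m jog '[[[0,0,0,0,0,0.05,0],[0,0,0,0,0,0.05,0]]]'
python3 -c "
from h import *
go(.5927,.0243,.22,41)"
```

```text
clock: 20.65
position: [0.5938, 0.0234, 0.1675]
tool_rot: [3.141, -0.0, 1.677]
force: [-5.9, 3.6, 21.4]
grip_width: 0.0531
finger_force: 76.2
clock: 21.05
position: [0.5937, 0.0234, 0.1675]
tool_rot: [3.141, -0.0, 1.277]
force: [-7.1, 4.5, 20.6]
grip_width: 0.0532
finger_force: 76.3
t 21.05 pos [0.5937 0.0234 0.1675] rpy [ 1.7997e+02 -2.0000e-02  7.3180e+01] q [ 0.05  0.66 -0.28  1.78  0.25  0.74 -0.65] F [-7.1  4.5 20.6] Mz 0.36 w 0.0532 ff 76.3
shift now-axes [   0.6   -1.2 -106.5] | shift after turn [  -0.2   -1.3 -106.5] | turn [ 0.001 -0.     0.562]
clock: 21.45
position: [0.5935, 0.0234, 0.1674]
tool_rot: [-3.142, -0.0, 0.897]
force: [-9.1, 3.5, 22.3]
grip_width: 0.0531
finger_force: 76.5
t 21.45 pos [0.5935 0.0234 0.1674] rpy [-180.     -0.     51.42] q [-0.02  0.65 -0.18  1.79  0.16  0.72 -0.95] F [-9.1  3.5 22.3] Mz 0.39 w 0.0531 ff 76.5
shift now-axes [   0.2   -1.1 -106.6] | shift after turn [  -0.    -1.1 -106.6] | turn [-0.    -0.     0.182]
clock: 21.65
position: [0.5935, 0.0235, 0.1674]
tool_rot: [-3.142, -0.0, 0.799]
force: [-7.9, 5.0, 22.5]
grip_width: 0.053
finger_force: 76.5
t 21.65 pos [0.5935 0.0235 0.1674] rpy [-1.800e+02 -1.000e-02  4.581e+01] q [-0.03  0.65 -0.15  1.79  0.14  0.72 -1.03] F [-7.9  5.  22.5] Mz 0.43 w 0.053 ff 76.5
shift now-axes [   0.    -1.1 -106.6] | shift after turn [-1.000e-01 -1.100e+00 -1.066e+02] | turn [-0.    -0.     0.084]
```

```bash
python3 -m jog '[[[0,0,0,0,0,0.05,0],[0,0,0,0,0,0.03,0]]]'
python3 -c "
from h import *
go(.5927,.0243,.22,41)"
python3 -m jog '[[[0,0,0,0,0,0.05,0],[0,0,0,0,0,0,0]]]'
python3 -c "
from h import *
go(.5927,.0243,.22,41)"
```

```text
clock: 21.85
position: [0.5936, 0.0235, 0.1674]
tool_rot: [3.142, -0.0, 0.72]
force: [-7.8, 2.8, 21.9]
grip_width: 0.053
finger_force: 76.5
t 21.85 pos [0.5936 0.0235 0.1674] rpy [ 1.800e+02 -2.000e-02  4.122e+01] q [-0.05  0.65 -0.13  1.79  0.12  0.72 -1.09] F [-7.8  2.8 21.9] Mz 0.37 w 0.053 ff 76.5
shift now-axes [-1.000e-01 -1.200e+00 -1.066e+02] | shift after turn [  -0.2   -1.2 -106.6] | turn [ 0.    -0.     0.004]
clock: 22.05
position: [0.5935, 0.0235, 0.1674]
tool_rot: [-3.141, -0.0, 0.669]
force: [-8.5, 3.6, 23.4]
grip_width: 0.0529
finger_force: 76.5
t 22.05 pos [0.5935 0.0235 0.1674] rpy [-1.7999e+02 -1.0000e-02  3.8360e+01] q [-0.06  0.65 -0.12  1.79  0.11  0.71 -1.13] F [-8.5  3.6 23.4] Mz 0.01 w 0.0529 ff 76.5
shift now-axes [-1.000e-01 -1.100e+00 -1.066e+02] | shift after turn [-1.000e-01 -1.100e+00 -1.066e+02] | turn [-0.    -0.    -0.046]
```

```bash
python3 -m jog '[[[0,0,0,0,0,0.05,0],[0,0,0,0,0,0.01,0]]]'
python3 -c "
from h import *
go(.5927,.0243,.22,41)"
python3 -m jog '[[[0,0,0,0,0,0.05,0],[0,0,0,0,0,0.01,0]]]'
python3 -c "
from h import *
go(.5927,.0243,.22,41)"
```

```text
clock: 22.25
position: [0.5936, 0.0236, 0.1674]
tool_rot: [-3.141, -0.0, 0.61]
force: [-8.4, 4.6, 21.6]
grip_width: 0.0531
finger_force: 76.5
t 22.25 pos [0.5936 0.0236 0.1674] rpy [-1.7999e+02 -2.0000e-02  3.4940e+01] q [-0.07  0.65 -0.1   1.79  0.09  0.71 -1.18] F [-8.4  4.6 21.6] Mz 0.47 w 0.0531 ff 76.5
shift now-axes [  -0.3   -1.1 -106.6] | shift after turn [  -0.2   -1.1 -106.6] | turn [-0.    -0.    -0.106]
clock: 22.45
position: [0.5938, 0.0237, 0.1675]
tool_rot: [-3.142, -0.001, 0.55]
force: [-6.4, 4.9, 21.3]
grip_width: 0.0529
finger_force: 76.3
t 22.45 pos [0.5938 0.0237 0.1675] rpy [-1.800e+02 -5.000e-02  3.152e+01] q [-0.08  0.65 -0.08  1.79  0.08  0.71 -1.23] F [-6.4  4.9 21.3] Mz 0.61 w 0.0529 ff 76.3
shift now-axes [  -0.5   -1.1 -106.5] | shift after turn [  -0.4   -1.1 -106.5] | turn [ 0.    -0.001 -0.166]
```

```bash
python3 -m jog '[[[0,0,0,0,0,0.05,0],[0,0,0,0,0,0.01,0]]]'
python3 - <<'E'
from h import *
go(.5927,.0243,.22,41)
f=bot.grab_frame("scene")
for q in["inlet_head","head_slot","filter_stage","stage_slot"]:
    print(q,[(np.round(d["xyz"],4).tolist(),round(d["conf"],2)) for d in bot.spot_point(q,f)][:4])
u,v=np.round(proj(f,[.5935,.0262,.09])).astype(int);print(u,v)
save(f,"s6.png",(u-40,v-40,u+40,v+40),7)
E
```

```text
clock: 22.65
position: [0.5938, 0.0234, 0.1675]
tool_rot: [3.141, -0.001, 0.491]
force: [-5.7, 2.3, 19.4]
grip_width: 0.0526
finger_force: 76.3
t 22.65 pos [0.5938 0.0234 0.1675] rpy [ 1.7998e+02 -4.0000e-02  2.8100e+01] q [-0.09  0.65 -0.07  1.79  0.06  0.71 -1.27] F [-5.7  2.3 19.4] Mz 1.15 w 0.0526 ff 76.3
shift now-axes [  -0.5   -1.2 -106.5] | shift after turn [  -0.3   -1.4 -106.5] | turn [ 0.    -0.001 -0.225]
inlet_head [([0.5986, 0.0244, 0.081], 0.87), ([0.4689, 0.1737, 0.0014], 0.7)]
head_slot [([0.5823, 0.0048, 0.0806], 0.9), ([0.4463, 0.1798, 0.0027], 0.77)]
filter_stage [([0.5963, 0.0258, 0.0387], 0.75), ([0.591, 0.0254, 0.0429], 0.65)]
stage_slot [([0.5317, -0.2451, 0.0025], 0.91), ([0.596, 0.0503, 0.0421], 0.74)]
280 248
```

View pics/s6.png

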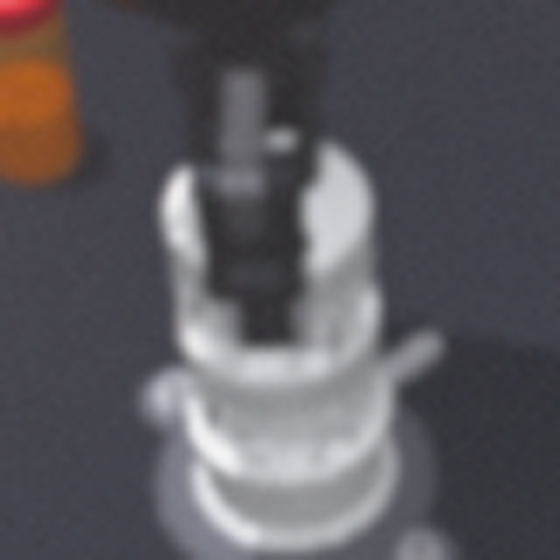

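```bash
python3 -m jog '[[[0,0,0,0,0,0.03,0],[0,0,0,0,0,0.01,0]]]'
python3 -c "
from h import *
go(.5927,.0243,.22,41)"
python3 -m jog '[[[0,0,0,0,0,0.03,0],[0,0,0,0,0,0,0]]]'
python3 -c "
from h import *
go(.5927,.0243,.22,41)"
```

```text
clock: 23.1
position: [0.5938, 0.0233, 0.1675]
tool_rot: [3.141, -0.001, 0.452]
force: [-7.3, 2.2, 21.0]
grip_width: 0.0527
finger_force: 76.3
t 23.1 pos [0.5938 0.0233 0.1675] rpy [ 1.7997e+02 -3.0000e-02  2.5880e+01] q [-0.1   0.65 -0.06  1.79  0.05  0.71 -1.31] F [-7.3  2.2 21. ] Mz 1.55 w 0.0527 ff 76.3
shift now-axes [  -0.5   -1.3 -106.5] | shift after turn [-1.000e-01 -1.500e+00 -1.065e+02] | turn [ 0.001 -0.    -0.264]
clock: 23.3
position: [0.5936, 0.0231, 0.1674]
tool_rot: [3.141, -0.0, 0.421]
force: [-7.6, 0.6, 22.3]
grip_width: 0.0526
finger_force: 76.5
t 23.3 pos [0.5936 0.0231 0.1674] rpy [179.96  -0.    24.14] q [-0.1   0.65 -0.05  1.79  0.05  0.71 -1.33] F [-7.6  0.6 22.3] Mz 0.98 w 0.0526 ff 76.5
shift now-axes [  -0.3   -1.4 -106.6] | shift after turn [ 1.000e-01 -1.500e+00 -1.066e+02] | turn [ 0.001  0.    -0.294]
```

```bash
python3 -m jog '[[[0,0,0,0,0,-0.05,0],[0,0,-1.5,0,0,-0.02,0],[0,0,-2.5,0,0,0,0],[0,0,-2.5,0,0,0,0],[0,0,0,0,0,0,0]]]'
python3 -c "
from h import *
go(.5927,.0243,.22,41)"
python3 -m jog '[[[0,0,-2,0,0,0,0],[0,0,-2,0,0,0,0],[0,0,0,0,0,0,0]]]'
python3 -c "
from h import *
go(.5927,.0243,.22,41)"
```

```text
clock: 23.8
position: [0.5933, 0.023, 0.1722]
tool_rot: [-3.141, 0.001, 0.491]
force: [0.3, 2.7, -4.1]
grip_width: 0.0528
finger_force: 80.5
t 23.8 pos [0.5933 0.023  0.1722] rpy [-1.7997e+02  7.0000e-02  2.8120e+01] q [-0.09  0.64 -0.07  1.79  0.06  0.72 -1.27] F [ 0.3  2.7 -4.1] Mz 0.58 w 0.0528 ff 80.5
shift now-axes [  -0.    -1.4 -101.8] | shift after turn [   0.4   -1.3 -101.8] | turn [-0.001  0.001 -0.225]
clock: 24.1
position: [0.5931, 0.0228, 0.1759]
tool_rot: [-3.141, 0.002, 0.491]
force: [3.0, 0.9, -17.1]
grip_width: 0.053
finger_force: 82.7
t 24.1 pos [0.5931 0.0228 0.1759] rpy [-1.7998e+02  1.0000e-01  2.8110e+01] q [-0.09  0.63 -0.07  1.79  0.06  0.73 -1.27] F [  3.    0.9 -17.1] Mz 0.6 w 0.053 ff 82.7
shift now-axes [  0.2  -1.6 -98.1] | shift after turn [  0.7  -1.5 -98.1] | turn [-0.001  0.002 -0.225]
```

```bash
python3 -m jog '[[[0,0,3,0,0,0,0],[0,0,0,0,0,-0.04,0],[0,0,0,0,0,0,0]]]'
python3 -c "
from h import *
go(.5927,.0243,.22,41)"
python3 -m jog '[[[0,0,0,0,0,-0.04,0],[0,0,0,0,0,0,0]]]'
python3 -c "
from h import *
go(.5927,.0243,.22,41)
f=bot.grab_frame('scene')
for q in['inlet_head','head_slot','filter_stage','stage_slot','stage_seat']:
    print(q,[(np.round(d['xyz'],4).tolist(),round(d['conf'],2)) for d in bot.spot_point(q,f)][:4])
"
```

```text
clock: 24.4
position: [0.5942, 0.023, 0.1748]
tool_rot: [3.141, -0.001, 0.531]
force: [0.7, 1.7, 5.1]
grip_width: 0.0532
finger_force: 85.4
t 24.4 pos [0.5942 0.023  0.1748] rpy [ 1.7997e+02 -9.0000e-02  3.0430e+01] q [-0.08  0.63 -0.08  1.78  0.07  0.72 -1.24] F [0.7 1.7 5.1] Mz 0.27 w 0.0532 ff 85.4
shift now-axes [ -0.5  -1.8 -99.2] | shift after turn [ -0.3  -1.9 -99.2] | turn [ 0.001 -0.001 -0.185]
clock: 24.6
position: [0.5941, 0.023, 0.1746]
tool_rot: [3.141, -0.001, 0.57]
force: [0.9, 1.3, 5.6]
grip_width: 0.053
finger_force: 85.4
t 24.6 pos [0.5941 0.023  0.1746] rpy [ 1.7997e+02 -7.0000e-02  3.2660e+01] q [-0.08  0.64 -0.09  1.78  0.08  0.72 -1.21] F [0.9 1.3 5.6] Mz -0.01 w 0.053 ff 85.4
shift now-axes [ -0.3  -1.8 -99.4] | shift after turn [ -0.2  -1.9 -99.4] | turn [ 0.001 -0.001 -0.146]
inlet_head [([0.4721, 0.1709, 0.0017], 0.91), ([0.5961, 0.0274, 0.0833], 0.61)]
head_slot [([0.445, 0.1833, -0.0028], 0.87), ([0.5881, -0.0008, 0.0871], 0.78)]
filter_stage [([0.5951, 0.0261, 0.0375], 0.92), ([0.5323, -0.2711, 0.0033], 0.79)]
stage_slot [([0.5972, 0.0515, 0.0434], 0.85), ([0.5339, -0.2451, 0.0043], 0.74)]
stage_seat [([0.5933, 0.0277, 0.0822], 0.93), ([0.5348, -0.27, 0.0451], 0.88)]
```

```bash
python3 -m jog '[[[0,0,-2,0,0,0,0],[0,0,0,0,0,0,0]]]'
python3 -c "
from h import *
go(.5927,.0243,.22,41)"
python3 -m jog '[[[0,0,-1.5,0,0,0,0],[0,0,0,0,0,0,0]]]'
python3 -c "
from h import *
go(.5927,.0243,.22,41)"
python3 -m jog '[[[0,0,-1.5,0,0,0,0],[0,0,0,0,0,0,0]]]'
python3 -c "
from h import *
go(.5927,.0243,.22,41)"
```

```text
clock: 25.1
position: [0.5935, 0.0231, 0.1758]
tool_rot: [-3.141, 0.0, 0.57]
force: [0.2, 2.7, -2.9]
grip_width: 0.0527
finger_force: 84.5
t 25.1 pos [0.5935 0.0231 0.1758] rpy [-1.7998e+02  2.0000e-02  3.2650e+01] q [-0.08  0.63 -0.09  1.78  0.08  0.73 -1.21] F [ 0.2  2.7 -2.9] Mz 0.03 w 0.0527 ff 84.5
shift now-axes [ -0.   -1.5 -98.2] | shift after turn [  0.2  -1.4 -98.2] | turn [-0.     0.    -0.146]
clock: 25.3
position: [0.5934, 0.0232, 0.1775]
tool_rot: [-3.141, 0.0, 0.571]
force: [-1.9, 3.5, -0.3]
grip_width: 0.0529
finger_force: 84.5
t 25.3 pos [0.5934 0.0232 0.1775] rpy [-1.7997e+02  2.0000e-02  3.2690e+01] q [-0.08  0.63 -0.09  1.78  0.08  0.73 -1.21] F [-1.9  3.5 -0.3] Mz 0.17 w 0.0529 ff 84.5
shift now-axes [ -0.   -1.4 -96.5] | shift after turn [  0.2  -1.3 -96.5] | turn [-0.     0.    -0.145]
clock: 25.5
position: [0.593, 0.0231, 0.1784]
tool_rot: [-3.141, 0.001, 0.571]
force: [-2.1, 2.6, -13.0]
grip_width: 0.0528
finger_force: 83.4
t 25.5 pos [0.593  0.0231 0.1784] rpy [-1.7996e+02  8.0000e-02  3.2700e+01] q [-0.08  0.63 -0.09  1.78  0.08  0.73 -1.21] F [ -2.1   2.6 -13. ] Mz 0.21 w 0.0528 ff 83.4
shift now-axes [  0.2  -1.3 -95.6] | shift after turn [  0.5  -1.2 -95.6] | turn [-0.001  0.001 -0.145]
```

```bash
python3 -m jog '[[[0,0,1.8,0,0,0,0],[0,0,0,0,0,0,1],[0,0,0,0,0,0,1],[0,0,0,0,0,0,1],[0,0,0,0,0,0,1]]]'
python3 -m jog '[[[0,0,-20,0,0,0,1],[0,0,-40,0,0,0,1],[0,0,-50,0,0,0,1],[0,0,0,0,0,0,1]]]'
python3 -m jog '[[[-45,-15,0,0,0,0,1],[-45,-15,0,0,0,0,1],[-45,-15,0,0,0,0,1],[-45,-15,0,0,0,0,1],[0,0,0,0,0,0,1]]]'
python3 - <<'E'
from h import *
go(.5927,.0243,.22,41)
f=bot.grab_frame("scene");g=bot.grab_frame("top")
for F in(f,g):
  for q in["inlet_head","head_slot","filter_stage","stage_slot","stage_seat"]:
    print(q,[(np.round(d["xyz"],4).tolist(),round(d["conf"],2)) for d in bot.spot_point(q,F)][:3])
u,v=np.round(proj(f,[.5935,.0262,.08])).astype(int);print(u,v)
save(f,"s7.png",(u-35,v-40,u+35,v+40),7.5)
E
```

```text
clock: 26.0
position: [0.5938, 0.0228, 0.1774]
tool_rot: [3.141, -0.0, 0.57]
force: [-1.1, 0.9, -0.1]
grip_width: 0.0853
finger_force: 0.0
clock: 26.4
position: [0.5957, 0.023, 0.2934]
tool_rot: [3.138, -0.008, 0.57]
force: [0.1, 0.0, -0.7]
grip_width: 0.0854
finger_force: 0.0
clock: 26.9
position: [0.405, -0.0254, 0.2872]
tool_rot: [-3.141, 0.002, 0.569]
force: [0.7, -1.1, 0.2]
grip_width: 0.0854
finger_force: 0.0
t 26.9 pos [ 0.405  -0.0254  0.2872] rpy [-1.7999e+02  1.3000e-01  3.2580e+01] q [ 0.01  0.2  -0.11  2.15  0.03  0.79 -1.12] F [ 0.7 -1.1  0.2] Mz -0.01 w 0.0854 ff 0.0
shift now-axes [185.   59.2  12.8] | shift after turn [174.3  85.7  13.2] | turn [-0.     0.002 -0.147]
inlet_head [([0.4694, 0.1696, -0.0008], 0.69), ([0.5932, 0.0284, 0.0893], 0.6)]
head_slot [([0.4446, 0.182, 0.0003], 0.66), ([0.5882, 0.0006, 0.0919], 0.63)]
filter_stage [([0.5304, -0.2712, 0.0035], 0.88), ([0.5952, 0.0267, 0.0418], 0.83)]
stage_slot [([0.5329, -0.246, 0.0003], 0.98), ([0.5979, 0.0485, 0.0461], 0.87)]
stage_seat [([0.5921, 0.0307, 0.0846], 0.74), ([0.5368, -0.2711, 0.0449], 0.56)]
inlet_head [([0.4688, 0.173, 0.0019], 0.77), ([0.5954, 0.0224, 0.0934], 0.74)]
head_slot [([0.443, 0.1833, 0.0036], 0.62), ([0.5954, 0.0497, 0.0399], 0.34)]
filter_stage [([0.5338, -0.274, -0.002], 0.95), ([0.5931, 0.0237, -0.0007], 0.68), ([0.5908, 0.0224, 0.0446], 0.41)]
stage_slot [([0.5319, -0.2452, -0.0014], 0.83), ([0.5962, 0.0511, 0.0402], 0.53), ([0.4394, 0.0816, -0.0033], 0.4)]
stage_seat [([0.5337, -0.2691, 0.0388], 0.71), ([0.5899, 0.0214, 0.0843], 0.61)]
280 251
```

View pics/s7.png

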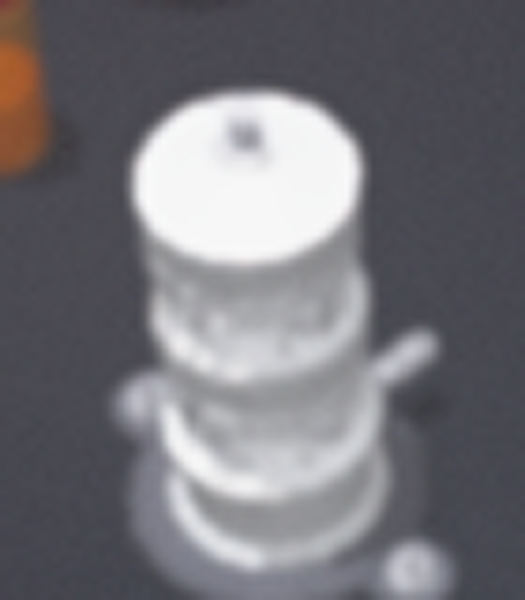

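```bash
python3 - <<'E'
from h import *
f=bot.grab_frame("scene")
a=np.linspace(0,2*np.pi,180)
def ext(c,r,z):
    p=np.array([proj(f,[c[0]+r*np.cos(t),c[1]+r*np.sin(t),z]) for t in a]); p=(p-[245,211]+.5)*7.5-.5
    return p[:,0].min().round(),p[:,0].max().round(),p[:,1].min().round(),p[:,1].max().round()
for c in[(.592,.0285),(.5935,.0262)]:
    print("base shoulder",ext(c,.029,.040),"stage sh",ext(c,.0275,.0845),ext(c,.029,.0845))
    for h in(.0855,.089,.092): print(h,"head",ext(c,.0275,h+.040))
im=cv2.cvtColor(f["img"],cv2.COLOR_RGB2GRAY)
cv2.imwrite("pics/s8.png",im)
col=im[211:291,273:283].mean(1).round(); print(list(zip((np.arange(80)*7.5+3).round().astype(int).tolist(),col.astype(int).tolist())))
E
```

```text
base shoulder (np.float64(168.0), np.float64(384.0), np.float64(327.0), np.float64(495.0)) stage sh (np.float64(160.0), np.float64(372.0), np.float64(222.0), np.float64(383.0)) (np.float64(154.0), np.float64(378.0), np.float64(218.0), np.float64(387.0))
0.0855 head (np.float64(147.0), np.float64(366.0), np.float64(115.0), np.float64(277.0))
0.089 head (np.float64(146.0), np.float64(365.0), np.float64(106.0), np.float64(267.0))
0.092 head (np.float64(145.0), np.float64(365.0), np.float64(98.0), np.float64(259.0))
base shoulder (np.float64(168.0), np.float64(383.0), np.float64(320.0), np.float64(487.0)) stage sh (np.float64(160.0), np.float64(371.0), np.float64(215.0), np.float64(374.0)) (np.float64(154.0), np.float64(377.0), np.float64(211.0), np.float64(379.0))
0.0855 head (np.float64(146.0), np.float64(365.0), np.float64(107.0), np.float64(268.0))
0.089 head (np.float64(145.0), np.float64(364.0), np.float64(98.0), np.float64(259.0))
0.092 head (np.float64(144.0), np.float64(364.0), np.float64(90.0), np.float64(251.0))
[(3, 70), (10, 72), (18, 74), (26, 73), (33, 74), (40, 74), (48, 
[... 169 characters left out ...]
33), (168, 240), (176, 245), (183, 246), (190, 247), (198, 247), (206, 247), (213, 247), (220, 247), (228, 247), (236, 247), (243, 247), (250, 245), (258, 224), (266, 176), (273, 151), (280, 146), (288, 148), (296, 155), (303, 164), (310, 170), (318, 177), (326, 182), (333, 191), (340, 199), (348, 203), (356, 208), (363, 213), (370, 208), (378, 187), (386, 163), (393, 149), (400, 149), (408, 158), (416, 170), (423, 171), (430, 168), (438, 172), (446, 182), (453, 192), (460, 197), (468, 206), (476, 220), (483, 227), (490, 216), (498, 181), (506, 152), (513, 144), (520, 148), (528, 156), (536, 170), (543, 192), (550, 204), (558, 196), (566, 166), (573, 139), (580, 129), (588, 128), (596, 121)]
```

```bash
python3 -c "
from workcell import bot
print(bot.job_done())"
```

```text
the job is handed in; nothing more can be done
None
```

The filter stage is locked onto the base and the inlet head onto the stage. Each held against an upward pull of over 10 N, and a final camera check put both at their sprung-up heights. The stack stands free, I touched nothing else on the bench, and the job went in at about 28 s of the 72 s.

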